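# Seat the proud cell and latch the keeper bar

### The arm

A 6-joint arm with a two-finger parallel gripper is mounted at the origin on a cart in front of the work surface, level with it; the furniture and walls round the work are solid. World frame = base frame: x ahead of the robot, y to its left, z up, the work surface at z = 0. Lengths are in m, angles in rad, forces in N, time in s.
With the tool pointing down it reaches from about 0.375 to 0.9 m from the base axis. Payload 3.1 kg.
Tool frame: the origin (TCP) lies midway between the tips of the shut fingers; the grasp point (between the pads) lies manip.hold_point_z behind it (manip.hold_point_z is the distance from the TCP to the grasp point, in m); z points along the fingers, y is the direction in which the jaws open and shut (so a half turn about z gives the same grasp; the last joint's range is limited). The gripper opens to 85 mm and grips with 20 to 120 N. Pads are 22 mm wide; open, the fingers measure 114 mm over their backs; the gripper's body (76 mm by 85 mm) begins 54 mm behind the grasp point. The pads swing forward as they close: fully open they stand 13 mm farther back than shut.
Start: joints at [1.165, 0.527, 1.433, -0, 1.181, -0.178], TCP at [0.141, 0.609, 0.231] pointing down, gripper open.
Joint ranges: [-3.08, 3.08], [-0.75, 2.2], [0.22, 2.44], [-1.43, 4.57], [0, 2.65], [-2.85, 2.85]. Speed limits (rad/s): [2.79, 2.79, 3.14, 3.14, 3.14, 3.14].

### API

Orientations are given as a unit quaternion [x, y, z, w].
In Python, from station import manip, snapshot, workorder, models gives the robot as it stands.
- The arm moves only by the tool jog_arm, never from a script. Its argument "commands" is a list of rows, each a list of 5 numbers: the opening in per cent of the stroke, from 0 (shut) to 100 (fully open), then the shift along the world's x, y, z in cm, then the turn about the world's z in rad. A call has 1 to 8 rows; each row shifts and turns the pose as measured when the row begins; what a row does not reach is not made up. A row lasts 1/12 s, in which the tool goes at most 41.7 mm and 7.16 degrees, less where a joint would pass 70% of its speed; a pose out of reach is approached as far as the arm can. A call with a gripper value outside its range is refused whole. The fingers move at their own pace and stop on an object; "squeeze" is the grip in N (left out, the last holds). Time passes only in rows, so rows that do not move let the fingers close. It gives the time, the measured TCP pose, the force and the opening at its end, in the units of the state.
- manip.sense(): the state, without advancing time (a new reading comes with each control period).
- snapshot(name): name is "scene" or "side" or "wrist"; returns a dict with "image" (384x512x3 uint8, red, green, blue), "intrinsics" (3x3 intrinsics, pixels), "extrinsics" (4x4, takes a point from camera to world coordinates); the wrist camera has in their place "hand_eye" (4x4, takes a point from camera to tool coordinates, whose origin is the TCP and whose axes are the flange's). Camera axes: x right, y down, z forward; pixel columns grow to the right and rows downward; lengths in m; the calibration is good to about 2 mm. The wrist camera is an equidistant fisheye: a pixel r from the principal point sees the ray r / f radians off the axis. A picture is of the moment at which its call begins: read the wrist's pose just before it. There is no depth.
- workorder.sign_off(): hands the job in, once; it reports no verdict.
Trained networks look in a picture, given as the dict that the camera call returned (one of the last four; its "shot" number tells which), for a name from the list of things; names that differ only in an ending like _2 or _b are one class to them, and where a whole thing is asked for, a point or a joint stands for the part that bears it (a point fixed in the world has none). Each returns a list of dicts, best first, with "score" (0 to 1); they miss things now and then, are a little off and sometimes report something else, mostly with a low value. They report only what shows in the picture. A call takes as long as a camera call.
- models.find_in(picture, name): "centre" ([x, y, z] in m, in world coordinates, good to about 4 mm: the middle of the surface that is visible of it).
- models.pinpoint(picture, name): "centre" ([x, y, z] in m, in world coordinates, good to about 4 mm: a listed point, or the origin of a listed thing).
The state is a dict: "t": time; "q": joint angles; "qd": joint speeds; "tau": joint torques, N m; "tcp_pos": TCP position; "tool_rot": TCP orientation; "force": force on the tool from outside, world axes, zero at the start; "ft_torque": the same for the moment, N m; "finger_gap": opening from 0.0 (shut) to 1.0 (fully open).
Only numpy, scipy, OpenCV 4.12 (cv2) and the standard library are available. Lean on these libraries where they do the work, as an engineer would, in place of code of your own. Each camera call takes 0.05 s, during which the arm holds its last target. There are 200 camera calls.

### The job

One of the four battery cells in the welding fixture stands proud and would block the keeper bar: with the fingertips press it gently down until it is flush with the rest, without touching the other three. Then push the red handle to swing the keeper bar over the cells until the spring catch snaps behind its end, and draw back. Leave the tools and parts lying around the fixture alone.

Things in the scene. Friction and masses are not known exactly. Their poses are not given: they have to be found in the camera images.
- fixture: welding fixture, fixed: aluminium base plate 250 x 150 x 10 mm; black locating plate, top 48 mm up, holding four cells in bores 54 mm apart, two by two. Origin on the worktop under the centre of the four; x from the keeper bar's pivot post towards the catch, z up; bores at x = -27 and +27 mm, y = -27 and +27 mm
- proud_cell (a joint): how far the proud cell stands above its seat, m: 0 fully down, flush with the other three; 0.009 to 0.014 at the start. It slides in its bore, stays where it is left, goes down under a press of about 6 N and stops hard at 0; it could be drawn up to 0.03
- proud_top (a point): centre of the top of the proud cell, which looks like the others: dark teal cylinder, 46 mm in diameter, 66 mm long, silver top. It may stand in any of the four bores. Fully down its top is 76 mm above the worktop like the others'. Neighbours' edges are 31 mm from its centre: shut the fingers
- proud_seat: the bore of the proud cell (with the cell): the origin is on its axis, 10 mm above the worktop, and does not move
- keeper (a joint): angle of the keeper bar, rad: 0 closed, lying along the fixture's +x over the inner edges of all four cells, 2.5 mm above flush ones; it swings level about the pivot and opens towards the fixture's -y; 1.05 to 1.35 at the start. Stays where it is left (friction 0.12 N m). A cell that stands proud blocks it
- pivot (a point): on the pivot axis (vertical) of the keeper bar at the bar's underside: 98 mm from the fixture's origin along its -x, 78.5 mm above the worktop. The bar is aluminium, 32 mm wide, 8 mm thick, and reaches 185 mm from the axis
- handle (a point): middle of the upright red handle on the keeper bar, 160 mm from the pivot axis: about 19 mm thick and 40 mm high, from 86.5 to 127.5 mm above the worktop; this point is 106.5 mm above it. Push it sideways, on the side away from the cells, to close the bar
- catch (a joint): travel of the catch's spring bolt, m: 0 sprung out behind the closed bar's end, up to 0.008 pushed back (fixture's +x). The bar's end pushes it back by itself from about 0.2 rad on, and it snaps back to 0 once the bar is within about 0.015 rad of closed, at its stop; takes about 5 N on the handle
- catch_nose (a point): tip of the bolt's nose, 82.5 mm above the worktop, on the post at the far end from the pivot: 83 mm along the fixture's +x and 19 mm along its -y; it overlaps the closed bar's end by 4 mm. Post and cover reach 95 mm above the worktop
- cell_b: one of the three seated cells (46 mm in diameter, top 76 mm above the worktop), not to be touched by the robot. Origin on its axis at its underside, 10 mm above the worktop
- cell_c: one of the three seated cells (46 mm in diameter, top 76 mm above the worktop), not to be touched by the robot. Origin on its axis at its underside, 10 mm above the worktop
- cell_d: one of the three seated cells (46 mm in diameter, top 76 mm above the worktop), not to be touched by the robot. Origin on its axis at its underside, 10 mm above the worktop
- pliers: needle-nose pliers with red grips lying beside the fixture, 153 x 50 x 13 mm; loose, to be left alone. Origin at the centre of its underside
- red_probe: red test probe lying beside the fixture, 104 x 16 x 16 mm; loose, to be left alone. Origin at the centre of its underside
- lens_case: round white lens case, 47 mm in diameter, 17 mm high, behind the fixture; loose, to be left alone. Origin at the centre of its underside
- copper_nozzle: copper welding nozzle standing upright behind the fixture, 26 mm in diameter, 32 mm high; loose, to be left alone. Origin at the centre of its underside

How it is judged:
On the way, in this order (a step that is already met when the one before it is completed fails the run):
1. the proud cell is pressed flush while the bar is still open (value of joint proud_cell below 0.002 m and value of joint keeper above 0.7 rad), for 0.2 s.
2. the bar is closed and the catch has snapped behind its end (value of joint keeper below 0.02 rad and value of joint catch below 0.0015 m and value of joint proud_cell below 0.002 m), for 0.2 s.
At the end, for the whole second after the job is handed in: The cell is within 2 mm of its seat, the bar within 0.02 rad of closed with the bolt of the catch sprung back behind its end (within 1.5 mm), and each loose thing around is within 15 mm of where it lay (all of step 2 and distance of each of pliers, red_probe, lens_case, copper_nozzle from where it was at the start of the episode below 0.015 m); the robot touches nothing.
It fails at once if the robot touches one of the three seated cells (more than 2 N) (contact force between any of the fingers, the arm and cell_b above 2 N or contact force between any of the fingers, the arm and cell_c above 2 N or contact force between any of the fingers, the arm and cell_d above 2 N).
It fails at once if the proud cell is drawn up instead of pressed (value of joint proud_cell above 0.018 m).
It fails at once if the cell or the fixture is pressed hard (more than 60 N) (contact force between any of the fingers, the arm and proud_seat above 60 N or contact force between any of the fingers, the arm and fixture above 60 N).
It fails at once if a loose thing around the fixture is moved by more than 15 mm (distance of any of pliers, red_probe, lens_case, copper_nozzle from where it was at the start of the episode above 0.015 m).
It also fails if it takes over 42 s, if anything falls off the work surface, if the arm or the gripper's body presses on something with over 40 N, if the wrist force passes 120 N, or if a joint passes its speed limit or range.

## Working session

There is one attempt and no reset: what is moved stays moved. The work goes in short steps, Python scripts to look and compute and a tool call to move; the robot and the scene stay as the last step left them, time stands still between calls to the robot, and variables do not carry over. Pictures are saved under pics/ and viewed, about 8 in all and at most 12, crops included, and the job is handed in when it is done.

Besides the shell and the picture viewer there is one more tool, called after ">>>" by a JSON object that holds its "name" and its "arguments". jog_arm: Moves the arm, as the interface text tells. Its arguments: {"type":"object","properties":{"commands":{"type":"array","items":{"type":"array","items":{"type":"number"}}},"squeeze":{"type":"number"}},"required":["commands"]}

```bash
mkdir -p pics; cat > h.py <<'E'
from station import manip, snapshot, workorder, models
import numpy as np, cv2
def save(p,n): cv2.imwrite(f'pics/{n}.png',cv2.cvtColor(p['image'],cv2.COLOR_RGB2BGR))
def look(cam,names,n=None):
    p=snapshot(cam)
    if n: save(p,n)
    for f,nm in names:
        r=getattr(models,f)(p,nm)
        print(cam,f,nm,[(np.round(d['centre'],4).tolist(),round(d['score'],2)) for d in r[:4]])
    return p
E
python3 - <<'E'
from h import *
s=manip.sense();print(s['t'],s['tcp_pos'],s['tool_rot'],s['force'],manip.hold_point_z)
N=[('pinpoint',n) for n in ['fixture','proud_top','proud_seat','pivot','handle','catch_nose','cell_b','pliers','red_probe','lens_case','copper_nozzle']]
a=look('scene',N);b=look('side',N)
cv2.imwrite('pics/a.png',cv2.cvtColor(np.vstack([a['image'],b['image']])[:, :],cv2.COLOR_RGB2BGR)[:768])
im=cv2.imread('pics/a.png');cv2.imwrite('pics/a.png',np.hstack([cv2.resize(im[:384],(400,300)),cv2.resize(im[384:],(400,300))]))
save(a,'scene0');save(b,'side0')
E
```

```text
0.0 [0.14081796 0.60817556 0.23032447] [ 1.13658652e-01  9.93519241e-01 -1.05858074e-03 -3.29229549e-04] [-0.85567471  0.09699742  0.29501239] 0.0187
scene pinpoint fixture [([0.4707, -0.2775, -0.0064], 0.64)]
scene pinpoint proud_top [([0.439, -0.2625, 0.0927], 0.65)]
scene pinpoint proud_seat [([0.438, -0.2664, 0.0093], 0.66)]
scene pinpoint pivot [([0.5577, -0.2305, 0.0836], 0.98), ([0.3893, -0.2974, 0.0846], 0.71)]
scene pinpoint handle [([0.4591, -0.1131, 0.1101], 0.78), ([0.4396, -0.2603, 0.0915], 0.32), ([0.4396, -0.2642, 0.01], 0.28)]
scene pinpoint catch_nose [([0.3881, -0.296, 0.0815], 0.44)]
scene pinpoint cell_b [([0.4571, -0.3101, 0.0098], 0.97), ([0.5094, -0.289, 0.0119], 0.71), ([0.458, -0.1135, 0.1113], 0.46)]
scene pinpoint pliers [([0.4414, 0.0215, -0.0016], 0.94)]
scene pinpoint red_probe [([0.557, -0.3783, 0.0033], 0.59)]
scene pinpoint lens_case [([0.6268, -0.1524, -0.0005], 0.37)]
scene pinpoint copper_nozzle [([0.6602, -0.2691, -0.0006], 0.45)]
side pinpoint fixture [([0.4723, -0.2783, 0.0002], 0.56)]
side pinpoint proud_top [([0.4383, -0.2637, 0.0877], 0.92), ([0.4602, -0.1107, 0.1028], 0.43)]
side pinpoint proud_seat [([0.4387, -0.2652, 0.0149], 0.71)]
side pinpoint pivot [([0.5637, -0.2326, 0.0786], 0.9)]
side pinpoint handle [([0.4608, -0.1108, 0.1058], 0.66)]
side pinpoint catch_nose [([0.3905, -0.2927, 0.0819], 0.53)]
side pinpoint cell_b [([0.5128, -0.286, 0.0126], 0.88), ([0.4602, -0.3136, 0.0084], 0.87)]
side pinpoint pliers [([0.5632, -0.234, 0.0793], 0.7), ([0.4445, 0.0224, 0.0004], 0.54)]
side pinpoint red_probe [([0.5606, -0.3783, -0.0019], 0.63)]
side pinpoint lens_case [([0.6294, -0.1496, 0.0027], 0.72)]
side pinpoint copper_nozzle [([0.6603, -0.261, -0.0046], 0.55)]
```

View pics/a.png

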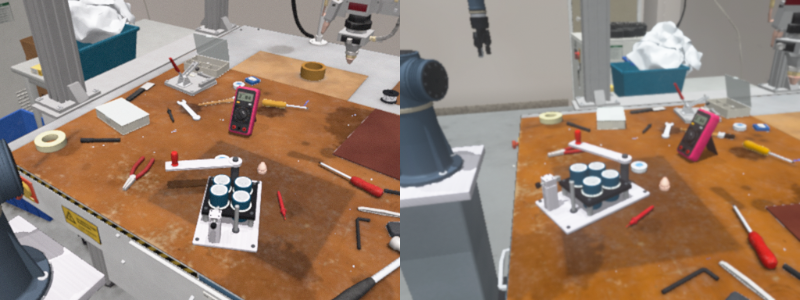

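```bash
python3 - <<'E'
import numpy as np
from scipy.optimize import least_squares
obs=[((0,0),(.4715,-.278)),((-98,0),(.561,-.2316)),((83,-19),(.3895,-.2945))]
def f(p):
    c,s=np.cos(p[2]),np.sin(p[2]);return np.concatenate([np.array([p[0]+c*a/1e3-s*b/1e3-q[0],p[1]+s*a/1e3+c*b/1e3-q[1]]) for (a,b),q in obs])
r=least_squares(f,[.47,-.278,-2.7]);print(r.x,r.fun)
x,y,t=r.x
R=np.array([[np.cos(t),-np.sin(t)],[np.sin(t),np.cos(t)]])
for sx in(-27,27):
  for sy in(-27,27):print(sx,sy,[x,y]+R@[sx/1e3,sy/1e3])
P=np.array([x,y])+R@[-.098,0];print('pivot',P);h=R.T@(np.array([.460,-.112])-P);print('handle',h,np.hypot(*h),np.arctan2(h[1],h[0]))
for k in np.arange(1.2,-.01,-.1):print(round(k,2),np.round(P+R@[.16*np.cos(k),-.16*np.sin(k)],4))
E
```

```text
[ 0.47229882 -0.27592111 -2.68572271] [ 7.98817425e-04  2.07888565e-03 -7.09101082e-04 -1.17724347e-03
 -8.97163573e-05 -9.01642253e-04]
-27 -27 [ 0.48465496 -0.23979182]
-27 27 [ 0.50842811 -0.28827725]
27 -27 [ 0.43616952 -0.26356497]
27 27 [ 0.45994268 -0.31205041]
pivot [ 0.5602909  -0.23277724]
handle [ 0.03687762 -0.1525957 ] 0.15698855673363893 -1.3336740064408001
1.2 [ 0.4426 -0.1244]
1.1 [ 0.4324 -0.1367]
1.0 [ 0.4234 -0.1499]
0.9 [ 0.4158 -0.164 ]
0.8 [ 0.4097 -0.1788]
0.7 [ 0.405  -0.1941]
0.6 [ 0.4019 -0.2098]
0.5 [ 0.4004 -0.2257]
0.4 [ 0.4005 -0.2417]
0.3 [ 0.4022 -0.2576]
0.2 [ 0.4055 -0.2733]
0.1 [ 0.4103 -0.2885]
-0.0 [ 0.4166 -0.3032]
```

The two cameras and the fixture geometry put the proud cell in the (+27,−27) bore, at about (0.437, −0.264). In both views it's the front-left cell, standing higher than the rest. The bar is open towards the left, with the red handle at about (0.460, −0.112). I'll move above the cell.

>>> {"name": "jog_arm", "arguments": {"commands": [[0,2.4,-3.2,0,0],[0,2.4,-3.2,0,0],[0,2.4,-3.2,0,0],[0,2.4,-3.2,0,0],[0,2.4,-3.2,0,0],[0,2.4,-3.2,0,0],[0,2.4,-3.2,0,0],[0,2.4,-3.2,0,0]]}}

```text
t: 1.87
tcp_pos: [0.3341, 0.3504, 0.2323]
tool_rot: [0.105, 0.994, 0.005, 0.001]
force: [0.8, 0.1, -0.1]
finger_gap: -0.005
```

>>> {"name": "jog_arm", "arguments": {"commands": [[0,2.4,-3.2,0,0],[0,2.4,-3.2,0,0],[0,2.4,-3.2,0,0],[0,2,-3.4,0,0],[0,0,-4,0,0],[0,0,-4,0,0],[0,0,-4,0,0],[0,0,-4,0,0]]}}

```text
t: 2.53
tcp_pos: [0.4377, 0.0476, 0.2353]
tool_rot: [0.105, 0.994, 0.007, 0.009]
force: [1.2, -0.4, -0.7]
finger_gap: 0.001
```

>>> {"name": "jog_arm", "arguments": {"commands": [[0,0,-4,0,0],[0,0,-4,0,0],[0,0,-4,0,0],[0,0,-4,-0.5,0],[0,0,-4,-1,0],[0,0,-4,-1,0],[0,0,-3.5,-1,0],[0,0,0,0,0]]}}

```text
t: 3.2
tcp_pos: [0.4388, -0.2458, 0.2038]
tool_rot: [0.109, 0.994, 0.002, 0.016]
force: [0.6, -0.4, 1.3]
finger_gap: -0.003
```

```bash
python3 - <<'E'
from h import *
s=manip.sense();print(s['t'],s['tcp_pos'],s['tool_rot'],s['force'])
N=[('pinpoint',n) for n in ['fixture','proud_top','pivot','handle','catch_nose']]
look('wrist',N,'w1')
E
```

```text
3.2 [ 0.43882722 -0.24580587  0.20377668] [0.10919746 0.99388089 0.00214841 0.01649495] [ 0.56433046 -0.38350779  1.3021622 ]
wrist pinpoint fixture [([0.4675, -0.2821, -0.0027], 0.96), ([0.4583, -0.1061, 0.1078], 0.55)]
wrist pinpoint proud_top [([0.4347, -0.2656, 0.0867], 0.58)]
wrist pinpoint pivot [([0.5605, -0.2316, 0.0827], 0.91)]
wrist pinpoint handle [([0.4587, -0.1097, 0.1081], 0.59), ([0.4834, -0.2367, 0.0098], 0.5)]
wrist pinpoint catch_nose [([0.39, -0.2923, 0.0806], 0.96)]
```

View pics/w1.png

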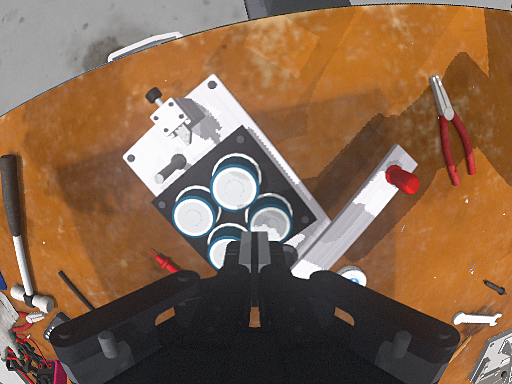

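The wrist view shows the proud cell at about pixel (235, 185), which looks larger than the others. The catch is at (180, 120) and the handle at (403, 180). All of this agrees with the estimate, so I'll descend.

>>> {"name": "jog_arm", "arguments": {"commands": [[0,-0.1,-1.0,-1,0],[0,-0.1,-0.8,-2,0],[0,0,0,-2,0],[0,0,0,-2,0],[0,0,0,-2,0],[0,0,0,-0.5,0],[0,0,0,0,0],[0,0,0,0,0]]}}

```text
t: 4.17
tcp_pos: [0.4388, -0.2516, 0.1078]
tool_rot: [0.098, 0.995, 0.002, 0.018]
force: [0.0, -0.5, 0.1]
finger_gap: -0.001
```

>>> {"name": "jog_arm", "arguments": {"commands": [[0,-0.1,-1.4,0,0],[0,0,0,0,0],[0,0,0,0,0]]}}

```text
t: 4.42
tcp_pos: [0.4392, -0.2675, 0.1101]
tool_rot: [0.097, 0.995, 0.0, 0.02]
force: [0.4, 0.7, -0.4]
finger_gap: -0.002
```

>>> {"name": "jog_arm", "arguments": {"commands": [[0,-0.2,0.3,-0.6,0],[0,0,0,-0.6,0],[0,0,0,-0.4,0],[0,0,0,-0.4,0],[0,0,0,-0.4,0],[0,0,0,0,0]]}}

```text
t: 4.92
tcp_pos: [0.4385, -0.2664, 0.0867]
tool_rot: [0.097, 0.995, -0.002, 0.023]
force: [-0.1, -1.2, 1.2]
finger_gap: 0.002
```

>>> {"name": "jog_arm", "arguments": {"commands": [[0,0,0,-0.4,0],[0,0,0,-0.4,0],[0,0,0,-0.4,0],[0,0,0,0,0]]}}

```text
t: 5.25
tcp_pos: [0.4385, -0.2664, 0.0764]
tool_rot: [0.096, 0.995, -0.003, 0.023]
force: [-1.4, -0.4, 1.4]
finger_gap: 0.001
```

>>> {"name": "jog_arm", "arguments": {"commands": [[0,0,0,-0.3,0],[0,0,0,-0.2,0]]}}

```text
t: 5.42
tcp_pos: [0.4385, -0.2665, 0.0761]
tool_rot: [0.096, 0.995, -0.003, 0.024]
force: [-4.3, 1.0, 18.6]
finger_gap: 0.002
```

It hit the hard stop at z = 0.076 with 18.6 N, so the cell is flush. I'll go up and over to the outer side of the handle.

>>> {"name": "jog_arm", "arguments": {"commands": [[0,0,0,2,0],[0,0,0,3,0],[0,0,0.5,4,-0.11],[0,1,3.2,1.5,-0.11],[0,1,3.2,0,-0.11],[0,1,3.2,0,-0.11],[0,1,3.2,0,-0.11],[0,1,3.2,0,-0.11]]}}

```text
t: 6.08
tcp_pos: [0.4868, -0.1114, 0.1866]
tool_rot: [0.416, 0.909, -0.01, 0.025]
force: [0.1, -0.4, -0.1]
finger_gap: 0.0
```

```bash
python3 - <<'E'
from h import *
s=manip.sense();print(s['t'],s['tcp_pos'],s['tool_rot'],s['force'])
p=look('side',[('pinpoint','proud_top'),('pinpoint','handle')])
c=p['image'][170:320,120:340]
cv2.imwrite('pics/c.png',cv2.cvtColor(cv2.resize(c,None,fx=3,fy=3,interpolation=cv2.INTER_CUBIC),cv2.COLOR_RGB2BGR))
look('scene',[('pinpoint','proud_top'),('pinpoint','handle')])
E
```

```text
6.0833 [ 0.48681304 -0.11140341  0.18658961] [ 0.41612781  0.90889453 -0.01029433  0.02534581] [ 0.11633944 -0.36777122 -0.06704154]
side pinpoint proud_top [([0.4393, -0.2623, 0.0749], 0.65)]
side pinpoint handle [([0.4599, -0.1129, 0.1066], 0.92)]
scene pinpoint proud_top [([0.4372, -0.2596, 0.0807], 0.56)]
scene pinpoint handle [([0.461, -0.114, 0.1074], 0.77)]
```

View pics/c.png

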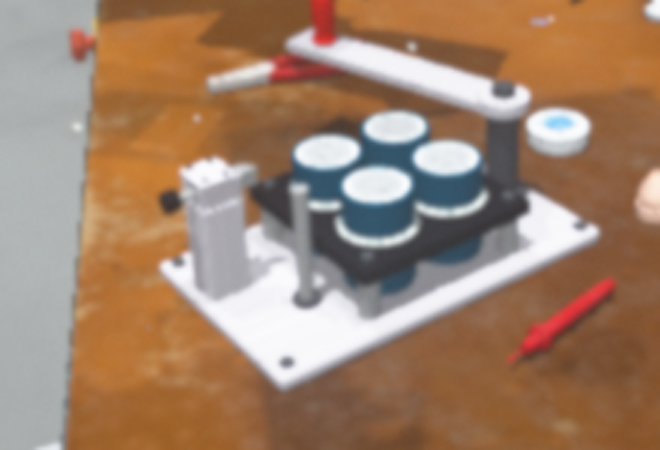

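The crop shows all four tops level, with the formerly proud cell at (327, 152). The bar is still open. Next I'll go down beside the handle.

>>> {"name": "jog_arm", "arguments": {"commands": [[0,0.6,2.3,0,0],[0,0,0,0,0],[0,0,0,-2,0],[0,0,0,-2,0],[0,0,0,-2,0],[0,0,0,-2,0],[0,0,0,0,0]]}}

```text
t: 6.97
tcp_pos: [0.4935, -0.1015, 0.1044]
tool_rot: [0.418, 0.908, -0.012, 0.029]
force: [-0.8, 1.3, 0.1]
finger_gap: 0.005
```

>>> {"name": "jog_arm", "arguments": {"commands": [[0,-0.8,1.0,0,0],[0,0,0,0,0]]}}

```text
t: 7.13
tcp_pos: [0.4846, -0.0944, 0.1035]
tool_rot: [0.419, 0.907, -0.012, 0.027]
force: [-1.6, 0.2, -0.5]
finger_gap: -0.004
```

```bash
cat > pp.py <<'E'
from h import *
s=manip.sense();p=s['tcp_pos'];q=s['tool_rot']
P=np.array([.5603,-.2328]);t=-2.6857;d=.024
yaw=2*np.arctan2(q[1],q[0])-np.pi/2
v=p[:2]-P;r=np.hypot(*v);off=np.arctan2(d,.16)
k=-((np.arctan2(v[1],v[0])+off-t+np.pi)%(2*np.pi)-np.pi)
print('t',s['t'],'p',np.round(p,4),'r',round(r,4),'k if contact',round(k,3),'yaw want',round(((t-k-np.pi/2)-yaw+np.pi)%(2*np.pi)-np.pi,3),'F',np.round(s['force'],1))
last=p[:2]
for kk in np.arange(np.floor(k*12.5)/12.5,-.03,-.08):
    th=t-kk;w=P+.16*np.array([np.cos(th),np.sin(th)])-d*np.array([-np.sin(th),np.cos(th)])
    print(round(kk,2),np.round(w,4),np.round((w-last)*100,2));last=w
E
python3 pp.py
```

```text
t 7.1333 p [ 0.4846 -0.0944  0.1035] r 0.1578 k if contact 1.377 yaw want -0.056 F [-1.6  0.2 -0.5]
1.36 [ 0.4802 -0.0922] [-0.44  0.21]
1.28 [ 0.4692 -0.0991] [-1.1  -0.68]
1.2 [ 0.4588 -0.1068] [-1.04 -0.77]
1.12 [ 0.4491 -0.1153] [-0.97 -0.85]
1.04 [ 0.4401 -0.1245] [-0.9  -0.93]
0.96 [ 0.4318 -0.1345] [-0.83 -1.  ]
0.88 [ 0.4244 -0.1451] [-0.74 -1.06]
0.8 [ 0.4178 -0.1562] [-0.66 -1.11]
0.72 [ 0.4121 -0.1679] [-0.57 -1.16]
0.64 [ 0.4074 -0.1799] [-0.47 -1.21]
0.56 [ 0.4037 -0.1923] [-0.37 -1.24]
0.48 [ 0.4009 -0.205 ] [-0.27 -1.26]
0.4 [ 0.3992 -0.2178] [-0.17 -1.28]
0.32 [ 0.3985 -0.2307] [-0.07 -1.29]
0.24 [ 0.3989 -0.2436] [ 0.03 -1.29]
0.16 [ 0.4003 -0.2565] [ 0.14 -1.29]
0.08 [ 0.4027 -0.2692] [ 0.24 -1.27]
-0.0 [ 0.4061 -0.2817] [ 0.34 -1.25]
```

>>> {"name": "jog_arm", "arguments": {"commands": [[0,-1.3,-0.5,0,0],[0,-1.1,-0.75,0.0,0.08],[0,-1.0,-0.85,0,0.08],[0,-0.9,-0.9,0,0.08],[0,-0.85,-1.0,0,0.08],[0,-0.75,-1.05,0,0.08]]}}

```text
t: 7.63
tcp_pos: [0.4296, -0.1526, 0.1087]
tool_rot: [0.221, 0.974, -0.006, 0.036]
force: [0.4, 0.9, -1.4]
finger_gap: -0.001
```

```bash
cat >> pp.py <<'E'
look('scene',[('pinpoint','handle')],'s%d'%(s['t']*100))
E
python3 pp.py
```

```text
t 7.6333 p [ 0.4296 -0.1526  0.1087] r 0.1533 k if contact 0.857 yaw want 0.045 F [ 0.4  0.9 -1.4]
0.8 [ 0.4178 -0.1562] [-1.19 -0.36]
0.72 [ 0.4121 -0.1679] [-0.57 -1.16]
0.64 [ 0.4074 -0.1799] [-0.47 -1.21]
0.56 [ 0.4037 -0.1923] [-0.37 -1.24]
0.48 [ 0.4009 -0.205 ] [-0.27 -1.26]
0.4 [ 0.3992 -0.2178] [-0.17 -1.28]
0.32 [ 0.3985 -0.2307] [-0.07 -1.29]
0.24 [ 0.3989 -0.2436] [ 0.03 -1.29]
0.16 [ 0.4003 -0.2565] [ 0.14 -1.29]
0.08 [ 0.4027 -0.2692] [ 0.24 -1.27]
0.0 [ 0.4061 -0.2817] [ 0.34 -1.25]
scene pinpoint handle [([0.4166, -0.1699, 0.1114], 0.87)]
```

>>> {"name": "jog_arm", "arguments": {"commands": [[0,-1.1,-0.7,-0.2,0.11],[0,-0.7,-1.1,-0.1,0.08],[0,-0.5,-1.2,0,0.08],[0,-0.4,-1.25,0,0.08],[0,-0.3,-1.25,0,0.08]]}}

```text
t: 8.15
tcp_pos: [0.4023, -0.2118, 0.1092]
tool_rot: [0.008, 0.999, 0.001, 0.041]
force: [0.3, 0.5, -0.4]
finger_gap: -0.001
```

```bash
python3 pp.py
```

```text
t 8.15 p [ 0.4023 -0.2118  0.1092] r 0.1594 k if contact 0.439 yaw want 0.033 F [ 0.3  0.5 -0.4]
0.4 [ 0.3992 -0.2178] [-0.31 -0.59]
0.32 [ 0.3985 -0.2307] [-0.07 -1.29]
0.24 [ 0.3989 -0.2436] [ 0.03 -1.29]
0.16 [ 0.4003 -0.2565] [ 0.14 -1.29]
0.08 [ 0.4027 -0.2692] [ 0.24 -1.27]
-0.0 [ 0.4061 -0.2817] [ 0.34 -1.25]
scene pinpoint handle [([0.4015, -0.24, 0.1101], 0.8), ([0.461, -0.3112, 0.0129], 0.59), ([0.4363, -0.2653, 0.0122], 0.53)]
```

>>> {"name": "jog_arm", "arguments": {"commands": [[0,-0.3,-0.9,-0.2,0.1],[0,-0.1,-1.2,-0.1,0.08],[0,0,-1.2,0,0.08],[0,0.1,-0.8,0,0.06]]}}

```text
t: 8.58
tcp_pos: [0.3995, -0.2505, 0.1073]
tool_rot: [-0.148, 0.988, 0.01, 0.04]
force: [-0.4, 8.6, 1.3]
finger_gap: 0.0
```

```bash
python3 pp.py
```

```text
t 8.5833 p [ 0.3995 -0.2505  0.1073] r 0.1618 k if contact 0.197 yaw want -0.039 F [-0.4  8.6  1.3]
0.16 [ 0.4003 -0.2565] [ 0.08 -0.6 ]
0.08 [ 0.4027 -0.2692] [ 0.24 -1.27]
0.0 [ 0.4061 -0.2817] [ 0.34 -1.25]
scene pinpoint handle [([0.4081, -0.2754, 0.1086], 0.68), ([0.4844, -0.2391, 0.0077], 0.45)]
```

>>> {"name": "jog_arm", "arguments": {"commands": [[0,0.15,-0.9,0,0.02],[0,0.2,-0.9,0,0.04],[0,0.25,-0.9,0,0.04],[0,0.2,-0.7,0,0.03]]}}

```text
t: 9.02
tcp_pos: [0.4145, -0.2668, 0.109]
tool_rot: [-0.196, 0.98, 0.013, 0.02]
force: [-1.8, 1.4, -0.4]
finger_gap: -0.002
```

```bash
python3 pp.py
```

```text
t 9.0167 p [ 0.4145 -0.2668  0.109 ] r 0.1497 k if contact 0.078 yaw want -0.017 F [-1.8  1.4 -0.4]
0.0 [ 0.4061 -0.2817] [-0.85 -1.49]
scene pinpoint handle [([0.4127, -0.2921, 0.1105], 0.75), ([0.4584, -0.311, 0.0094], 0.17)]
```

The finger drifted about 12 mm inward along the bar. I'll back off slightly, re-centre on the handle and push again.

>>> {"name": "jog_arm", "arguments": {"commands": [[0,-0.2,0.6,0,0],[0,-1.0,-0.3,-0.3,0],[0,0,0,0,0]]}}

```text
t: 9.37
tcp_pos: [0.4057, -0.2634, 0.1066]
tool_rot: [-0.195, 0.981, 0.009, 0.021]
force: [-0.2, 0.5, -0.8]
finger_gap: 0.003
```

```bash
python3 pp.py
```

```text
t 9.3667 p [ 0.4057 -0.2634  0.1066] r 0.1576 k if contact 0.111 yaw want -0.047 F [-0.2  0.5 -0.8]
0.08 [ 0.4027 -0.2692] [-0.3  -0.58]
0.0 [ 0.4061 -0.2817] [ 0.34 -1.25]
scene pinpoint handle [([0.4132, -0.293, 0.1108], 0.87)]
```

>>> {"name": "jog_arm", "arguments": {"commands": [[0,0.0,-0.9,0,0],[0,0.2,-0.9,0,0],[0,0.3,-0.9,0,0.02],[0,0.3,-0.8,0,0]]}}

```text
t: 9.8
tcp_pos: [0.4099, -0.2827, 0.106]
tool_rot: [-0.199, 0.98, 0.023, 0.006]
force: [-2.4, 22.9, 13.6]
finger_gap: 0.002
```

```bash
python3 pp.py
```

```text
t 9.8 p [ 0.4099 -0.2827  0.106 ] r 0.1585 k if contact -0.014 yaw want 0.07 F [-2.4 22.9 13.6]
scene pinpoint handle [([0.417, -0.3108, 0.111], 0.98)]
```

>>> {"name": "jog_arm", "arguments": {"commands": [[0,0.1,-0.4,0,0],[0,0,0.3,0,0],[0,-1.0,2.5,0,0],[0,-1.0,2.5,1,0],[0,-1,3,3,0],[0,-0.5,3,4,0],[0,0,3,4,0],[0,0,0,2,0]]}}

```text
t: 10.57
tcp_pos: [0.377, -0.1528, 0.2338]
tool_rot: [-0.195, 0.98, 0.025, 0.003]
force: [-0.4, -0.9, -0.8]
finger_gap: 0.002
```

```bash
python3 - <<'E'
from h import *
s=manip.sense();print(s['t'],s['tcp_pos'],s['force'])
N=[('pinpoint',n) for n in ['handle','catch_nose','proud_top','pliers','red_probe','lens_case','copper_nozzle']]
a=look('scene',N);b=look('side',N)
c=lambda p,x,y:cv2.resize(p['image'][y:y+130,x:x+130],(400,400),interpolation=cv2.INTER_CUBIC)
cv2.imwrite('pics/d.png',cv2.cvtColor(np.hstack([c(a,230,190),c(b,165,190)]),cv2.COLOR_RGB2BGR))
E
```

```text
10.5667 [ 0.37697667 -0.15277941  0.23378394] [-0.38747268 -0.91440562 -0.8169697 ]
scene pinpoint handle [([0.4183, -0.3054, 0.1082], 0.96)]
scene pinpoint catch_nose [([0.4387, -0.2646, 0.0109], 0.72), ([0.3907, -0.2958, 0.0847], 0.52), ([0.6278, -0.1518, -0.0045], 0.31)]
scene pinpoint proud_top [([0.4391, -0.2609, 0.0798], 0.94)]
scene pinpoint pliers [([0.4405, 0.0195, -0.0029], 0.6)]
scene pinpoint red_probe [([0.5592, -0.3802, 0.0006], 0.42)]
scene pinpoint lens_case [([0.6303, -0.1524, -0.0015], 0.48)]
scene pinpoint copper_nozzle [([0.6618, -0.2645, -0.0027], 0.53)]
side pinpoint handle [([0.4272, -0.3027, 0.1062], 0.95), ([0.5588, -0.3791, 0.0], 0.38)]
side pinpoint catch_nose [([0.3896, -0.2964, 0.0819], 0.69)]
side pinpoint proud_top [([0.4404, -0.2636, 0.0742], 0.59)]
side pinpoint pliers [([0.4422, 0.0235, -0.0016], 0.97), ([0.4618, -0.3121, 0.0109], 0.35)]
side pinpoint red_probe []
side pinpoint lens_case [([0.6296, -0.1452, 0.0011], 0.73), ([0.6589, -0.2641, -0.002], 0.65)]
side pinpoint copper_nozzle [([0.6592, -0.2636, -0.0021], 0.74)]
```

View pics/d.png

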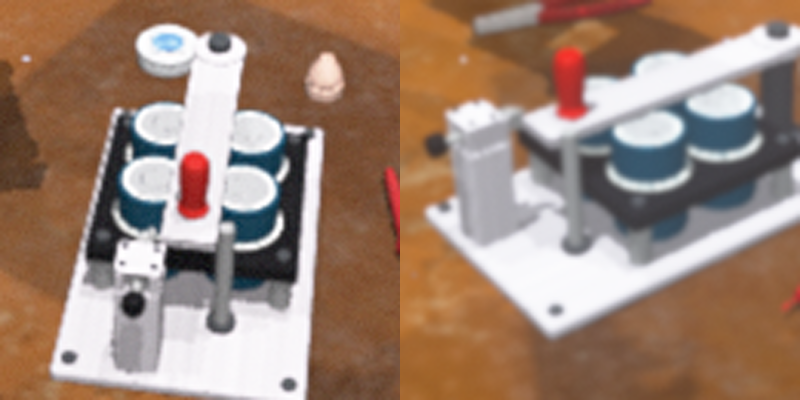

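Both crops show the bar over the cells and up against the stop post. To be sure the bolt has snapped, I'll check it with the wrist camera.

>>> {"name": "jog_arm", "arguments": {"commands": [[0,2,-2.5,0,0],[0,2,-2.5,0,0],[0,0,0,0,0]]}}

```text
t: 11.62
tcp_pos: [0.4168, -0.205, 0.231]
tool_rot: [-0.195, 0.98, 0.026, 0.001]
force: [0.3, -1.6, -0.7]
finger_gap: 0.001
```

```bash
python3 - <<'E'
from h import *
p=look('wrist',[('pinpoint','catch_nose'),('pinpoint','handle')])
T=np.eye(4)
from scipy.spatial.transform import Rotation as Ro
s=manip.sense();T[:3,:3]=Ro.from_quat(s['tool_rot']).as_matrix();T[:3,3]=s['tcp_pos']
print(s['tcp_pos'])
C=np.linalg.inv(T@p['hand_eye'])@[.39,-.295,.0825,1]
K=p['intrinsics'];th=np.arctan2(np.hypot(C[0],C[1]),C[2]);u=C[:2]/np.hypot(C[0],C[1])*th
x,y=int(K[0,0]*u[0]+K[0,2]),int(K[1,1]*u[1]+K[1,2]);print(x,y)
x0,y0=max(0,x-50),max(0,y-40)
cv2.imwrite('pics/e.png',cv2.cvtColor(cv2.resize(p['image'][y0:y0+80,x0:x0+100],None,fx=7,fy=7,interpolation=cv2.INTER_CUBIC),cv2.COLOR_RGB2BGR))
E
```

```text
wrist pinpoint catch_nose [([0.3914, -0.2942, 0.0806], 0.6)]
wrist pinpoint handle [([0.4176, -0.3005, 0.1082], 0.66)]
[ 0.41225702 -0.19972237  0.23011647]
164 124
```

View pics/e.png

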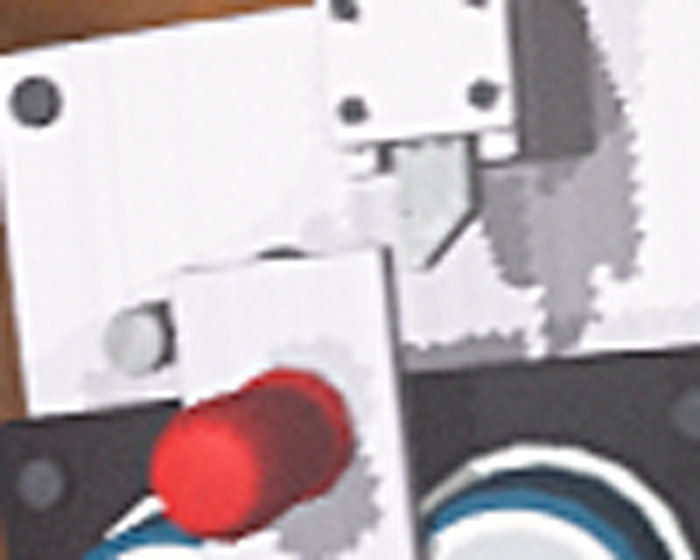

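The close view shows the bolt fully out, with its nose tip at (425, 268) past the bar's end edge at (385, 250) and beside the bar. The bar is against the stop pin at (140, 340), so it's latched. I'll hand it in.

```bash
python3 -c "
from h import *
s=manip.sense();print(s['t'],s['tcp_pos'],s['force']);print(workorder.sign_off())"
```

```text
11.7667 [ 0.41225702 -0.19972237  0.23011647] [ 0.45811289  0.41511695 -0.0816519 ]
the job is handed in; nothing more can be done
None
```

I pressed the proud cell flush, swung the keeper bar closed until the catch snapped behind its end, drew back, and handed the job in at 11.8 s. Sign-off gives no verdict, so the result rests on my own checks.

- **Cell:** it stood in the fixture's (+27, −27) bore. The shut fingertips pressed it down to a hard stop at 76 mm with about 19 N, and the side picture showed all four tops level. I saw no sign of contact with the other three cells, but I had no separate reading of that.
- **Bar and catch:** I pushed the red handle around its arc. Near the end the fingertips slipped about 12 mm along the bar, so I backed off, re-centred and pushed again, ending at about 23 N against the stop. The last wrist picture shows the bar against its stop pin with the bolt nose sprung out past the bar's end.
- **Loose items:** the last scene-camera estimates put all four within about 6 mm of where they started. The side camera missed the red probe on that check.
- **Robot:** it was clear of everything at sign-off, at z = 0.23 m with about 0.6 N on the force sensor, which is noise level.
- **Disagreement:** the side camera placed the closed handle about 9 mm away from the scene camera's estimate. I relied on the close wrist picture, where the bar and bolt are plainly visible.

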